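Set and lock the dosing dial with a fingertip

TASK

Set the dosing unit for the next batch: with a fingertip, push its round dial round by the upright peg until the index line on the dial lines up with the one long line of the scale ring around it, then press the round lock plunger beside the dial fully down. Nothing is to be grasped: push lightly, do not pinch the peg, do not lift the dial off its seat, and leave the bottles and the beaker where they stand.

Things in the scene. Friction and masses are not known exactly. Their poses are not given: they have to be found in the camera images.
- unit: Dosing unit: grey box fixed on the worktop, 190 x 260 mm (its x, y) and 50 mm high, with a flat aluminium top; origin at the centre of its underside, z up, x away from the robot at yaw 0. The dial's axis stands at x 0, y -30 mm, the lock plunger's at x 0, y +90 mm in this frame.
- dial_center (a point): Point on the dial's vertical axis at the height of the dial's flat top face, 68 mm above the worktop. The dial is a steel disc 128 mm across with a bevelled rim; in its middle is a 3 mm high cap 18 mm across.
- dial_index (a point): Outer end of the dial's index line (dark, 4 mm wide, the only line on the dial), 65 mm from the axis and 66 mm above the worktop. It turns with the dial.
- target_line (a point): Inner end of the long line of the scale ring (dark, 4 mm wide, 22 mm long), 65 mm from the dial's axis, 58 mm above the worktop. The ring is a fixed aluminium disc 184 mm across under and around the dial; its other 23 lines, every 15 degrees, are only 7 mm long and 2 mm wide. The index is lined up when dial_index is above this point (same x and y).
- peg_top (a point): Top centre of the dial's upright finger peg: a black round sleeve 14 mm across that spins freely on its pin (18 mm across at its foot), 30 mm high above the dial's face (top 98 mm above the worktop), 45 mm from the axis, straight across the axis from the index line (half a turn away). It turns with the dial.
- dial (a joint): Angle of the dial in rad, growing counter-clockwise seen from above; at 0 the index line points along the unit's own -x. It turns freely either way more than a full turn, with light friction (about 1.5 N at the peg) and stays where it is left.
- dial_lift (a joint): How far the dial has been lifted off its seat, in m: 0 is seated, where its own weight (0.5 kg) holds it; it can be pulled up to 0.015 and must not be.
- lock (a joint): How far the lock plunger is pressed, in m: 0 up, 0.008 fully down at its stop. It moves straight down against about 3 N of friction and stays where it is left.
- lock_top (a point): Centre of the flat top of the lock plunger, a round black button 28 mm across, standing 73 mm above the worktop when up and 65 mm when fully down.
- capped_bottle: Loose clear bottle with black cap, 33 mm across, 79 mm high; origin at the centre of its underside. Bystander.
- small_beaker: Loose clear plastic beaker, 45 mm across, 50 mm high; origin at the centre of its underside. Bystander.
- open_bottle: Loose clear bottle without cap, 33 mm across, 78 mm high; origin at the centre of its underside. Bystander.

How it is judged (in metres and radians):
On the way, in this order (a step that is already met when the one before it is completed fails the run):
1. the dial's index line is lined up with the long scale line and at rest, the lock plunger still up (horizontal distance between dial_index and target_line below 0.004 m and velocity of joint dial between -0.05 and 0.05 rad/s and value of joint lock below 0.002 m), for 0.2 s.
2. the lock plunger is pressed fully down (value of joint lock above 0.0065 m), for 0.1 s.
At the end, for the whole second after the job is handed in: The end of the index line lies within 4 mm of the end of the long scale line (the two 4 mm wide lines overlap), the dial is seated and at rest, the lock plunger is down by more than 6.5 of its 8 mm, and the bottles and beaker stand upright (horizontal distance between dial_index and target_line below 0.004 m and value of joint lock above 0.0065 m and value of joint dial_lift below 0.002 m and velocity of joint dial between -0.05 and 0.05 rad/s and angle between each of capped_bottle, small_beaker, open_bottle's own z axis and vertical below 0.2 rad); the robot touches nothing.
It fails at once if the dial is lifted more than 4 mm off its seat (value of joint dial_lift above 0.004 m).
It fails at once if the fingers press or pinch the dial or its peg with more than 30 N (contact force between the fingers and dial above 30 N).
It fails at once if the capped bottle is moved more than 15 mm (distance of capped_bottle from where it was at the start of the episode above 0.015 m).
It fails at once if the beaker is moved more than 15 mm (distance of small_beaker from where it was at the start of the episode above 0.015 m).
It fails at once if the open bottle is moved more than 15 mm (distance of open_bottle from where it was at the start of the episode above 0.015 m).
It also fails if it takes over 51 s, if anything falls off the work surface, if the arm or the gripper's body presses on something with over 40 N, if the wrist force passes 120 N, or if a joint passes its speed limit or range.

ROBOT

A 6-joint arm with a two-finger parallel gripper is mounted at the origin on a cart in front of the work surface, level with it; the furniture and walls round the work are solid. World frame = base frame: x ahead of the robot, y to its left, z up, the work surface at z = 0. Lengths are in mm, angles in rad, forces in N, time in s.
With the tool pointing down it reaches from about 350 to 875 mm from the base axis. Payload 4.2 kg.
Tool frame: the origin (TCP) lies at the very end of the fingers, on their centre line; the grasp point (between the pads) lies 19 mm behind it; z points along the fingers, y is the line along which they close (so a half turn about z gives the same grasp; the last joint's range is limited). The gripper opens to 85 mm and grips with 20 to 120 N. Pads are 22 mm wide; open, the fingers measure 114 mm over their backs; the gripper's body (76 mm by 85 mm) begins 54 mm behind the grasp point. The pads swing forward as they close: fully open they stand 13 mm farther back than shut.
Start: joints at [-0.875, 0.385, 0.008, 0, -1.194, -0.259], TCP at [264.413, -566.29, 231.312] pointing down, gripper open.
Joint ranges: [-3.14, 3.14], [-1.21, 2.06], [-1.07, 1.41], [-3.16, 2.05], [-2.99, -0.16], [-3.1, 3.1]. Speed limits (rad/s): [2.79, 2.79, 3.14, 3.14, 3.14, 3.14].

INTERFACE

Orientations are given as a unit quaternion [x, y, z, w].
In Python, from bench import arm, viewer gives the robot as it stands. The module is installed in compiled form; this text tells all that it offers.
- The arm moves only by the tool advance, called by a JSON object that holds its "name" and its "arguments", one argument or row to a line. Schema: {"type":"object","properties":{"deltas":{"type":"array","items":{"type":"object","properties":{"trans":{"type":"array","items":{"type":"number"},"minItems":3,"maxItems":3},"turn_vec":{"type":"array","items":{"type":"number"},"minItems":3,"maxItems":3}},"additionalProperties":false},"minItems":1,"maxItems":10},"jaw":{"type":"number"},"only":{"type":"string"},"quiet":{"type":"boolean"},"lines":{"type":"string"}},"required":["deltas"],"additionalProperties":false}. deltas is a list of rows, 1 to 10 of them, each an object with the fields trans (a list: dx, dy, dz in fractions of the full range, 1 being 500 mm), turn_vec (a list: a rotation vector rx, ry, rz in a scale on which 1.0 is pi rad); a field left out counts as zero; each row is the pose to reach, as a shift and turn from the pose commanded when the call began, along the tool's axes at that moment; what a row does not reach only later rows make up. A row lasts 1/10 s, in which the tool goes at most 50 mm and 0.15 rad, less where a joint would pass 70% of its speed; a pose out of reach is approached as far as the arm can. jaw is the finger opening in mm, set as the call begins (left out keeps the last). The fingers move at their own pace and stop on an object; the grip force is fixed at half the most. Time passes only in rows, so rows that do not move let the fingers close. The tool returns the time, the measured TCP pose, the force, the opening and the grip force at its end. only (a regular expression) keeps the lines of the reply that match it, lines (a string "A,B") keeps lines A to B, and quiet returns only ok. No shift or turn number may pass 1 either way. Input that does not fit is refused with a message, and nothing moves.
- arm.read_state(): the state, without advancing time (a new reading comes with each control period).
- viewer.get_image(name): name is "scene" or "top" or "wrist"; returns (picture, depth): 400x640x3 uint8, blue, green, red; 400x640 float32, mm along the optical axis (not along the pixel's ray), 0 where there is no reading.
- viewer.get_calibration(name): a dict with "K" (3x3 intrinsics, pixels), "rvec" (rotation vector, rad) and "tvec" (3), from world to camera coordinates, as OpenCV has them. Camera axes: x right, y down, z forward; pixel columns grow to the right and rows downward; lengths in mm; the calibration is good to about 2 mm. A picture is of the moment at which its call begins: read the wrist's pose just before it. get_calibration takes no time and is no camera call; for the wrist camera it gives the pose at the moment of the call.
- arm.job_done(): hands the job in; it is judged then, once.
The state is a dict: "clock": time; "joints": joint angles; "joint_vel": joint speeds; "joint_efforts": joint torques, N m; "position": TCP position; "ee_rot": TCP orientation; "contact_force": force on the tool from outside, world axes, zero at the start; "wrist_torque": the same for the moment, N m; "gripper_width": finger opening in mm; "grasp_force": force on a finger pad.
Only numpy, scipy, OpenCV 4.12 (cv2) and the standard library are available. Lean on these libraries where they do the work, as an engineer would, in place of code of your own. Each camera call takes 0.05 s, during which the arm holds its last target. There are 200 camera calls.

## Working session

There is one attempt and no reset: what is moved stays moved. The work goes in short steps, Python scripts to look and compute and a tool call to move; the robot and the scene stay as the last step left them, time stands still between calls to the robot, and variables do not carry over. Pictures are saved under pics/ and viewed, at most 10 in all, crops included, and the job is handed in when it is done.

```bash
mkdir -p pics; cat > h.py <<'E'
import numpy as np, cv2
from bench import arm, viewer
from scipy.spatial.transform import Rotation as R
def ray(name,uv,z,c=None):
    c=c or viewer.get_calibration(name)
    Rm=cv2.Rodrigues(np.array(c["rvec"],float))[0]; t=np.array(c["tvec"],float).ravel()
    uv=np.atleast_2d(np.array(uv,float))
    d=np.c_[uv,np.ones(len(uv))]@np.linalg.inv(np.array(c["K"])).T@Rm
    o=-Rm.T@t
    return o+d*((z-o[2])/d[:,2])[:,None]
E
python3 - <<'E'
from h import *
s=arm.read_state(); print(s['clock'],s['position'],s['ee_rot'],R.from_quat(s['ee_rot']).as_matrix().round(3))
for n in("top","scene"):
    p,d=viewer.get_image(n); cv2.imwrite(f"pics/{n}0.png",p); np.save(n+"0.npy",d)
    c=viewer.get_calibration(n); print(n,c)
E
```

```text
0.0 [ 264.15840284 -565.77304073  230.21232846] [-2.16574931e-01  9.76265366e-01  1.07119333e-03 -2.96407908e-04] [[-0.906 -0.423 -0.001]
 [-0.423  0.906  0.002]
 [ 0.     0.002 -1.   ]]
top {'K': array([[381.55318062,   0.        , 319.84815027],
       [  0.        , 381.55318062, 195.84883874],
       [  0.        ,   0.        ,   1.        ]]), 'rvec': array([ 2.07922032, -2.12919277,  0.23835998]), 'tvec': array([381.58873507, 557.28538701, 807.630674  ])}
scene {'K': array([[512.6738355 ,   0.        , 317.95839264],
       [  0.        , 512.6738355 , 195.76266236],
       [  0.        ,   0.        ,   1.        ]]), 'rvec': array([ 0.81882517, -2.41638017,  1.26985853]), 'tvec': array([ 641.76818477,  106.38695935, 1044.76294417])}
```

View pics/top0.png

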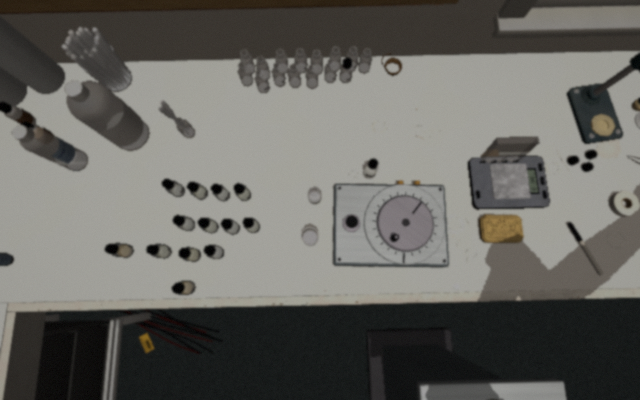

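View pics/scene0.png

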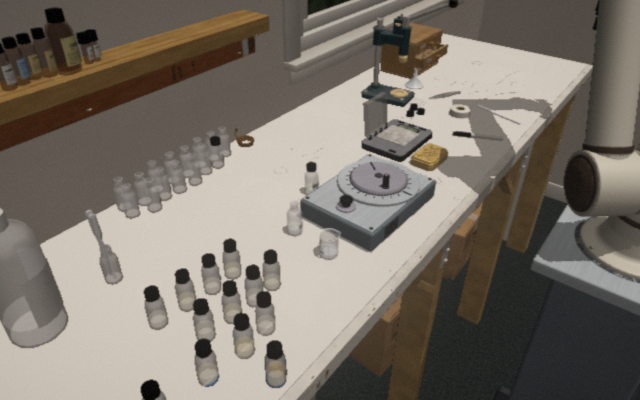

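The top view shows the unit with the dial at about (405,222). The index line points up-right to about (420,202), the peg is at (394,237), the long line is near (404,257) and the lock is at (351,221). I'll measure on an enlarged crop.

```bash
python3 - <<'E'
from h import *
p=cv2.imread("pics/top0.png"); c=p[175:275,325:455]; c=cv2.resize(c,None,fx=6,fy=6,interpolation=cv2.INTER_CUBIC)
cv2.imwrite("pics/topc.png",cv2.convertScaleAbs(c,alpha=1.4))
for n,uv,z in[("corner",[(334,184),(445,184),(334,266),(448,266)],50),("dial",[(405,222)],71),("idx",[(421,199)],66),("long",[(404,251)],58),("peg",[(394,237)],98),("lock",[(351,221)],73)]:
    print(n,ray("top",uv,z).round(1).tolist())
E
```

```text
corner [[596.6, 334.5, 50.0], [590.4, 75.9, 50.0], [408.5, 340.5, 50.0], [402.5, 87.4, 50.0]]
dial [[500.2, 180.5, 71.0]]
idx [[552.6, 139.2, 66.0]]
long [[437.3, 184.5, 58.0]]
peg [[464.4, 212.4, 98.0]]
lock [[504.9, 300.5, 73.0]]
```

View pics/topc.png

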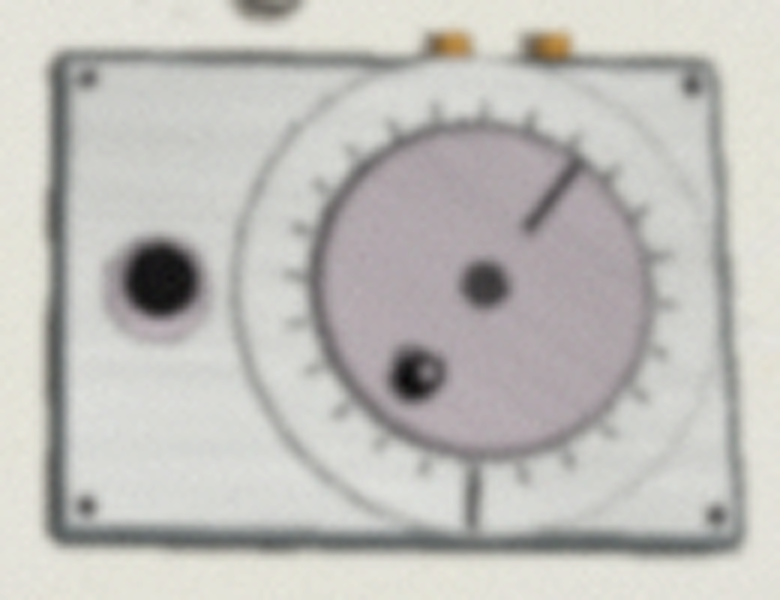

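The crop confirms it: dial cap at (484,284) in the crop, index end (580,160), peg (415,372), and the long line from (475,465) to (471,525), so it points towards the robot. Pushing clockwise by about 146° is the shorter way round. I'll close the fingers and move above the unit with tool x along the push direction.

The rows are not in the units I measure in: shifts go in shares of 500 mm and turns go in shares of pi rad. I convert before sending: 425 mm / 500 = 0.85, 390 mm / 500 = 0.78, -1.5 rad / 3.1416 = -0.4775.

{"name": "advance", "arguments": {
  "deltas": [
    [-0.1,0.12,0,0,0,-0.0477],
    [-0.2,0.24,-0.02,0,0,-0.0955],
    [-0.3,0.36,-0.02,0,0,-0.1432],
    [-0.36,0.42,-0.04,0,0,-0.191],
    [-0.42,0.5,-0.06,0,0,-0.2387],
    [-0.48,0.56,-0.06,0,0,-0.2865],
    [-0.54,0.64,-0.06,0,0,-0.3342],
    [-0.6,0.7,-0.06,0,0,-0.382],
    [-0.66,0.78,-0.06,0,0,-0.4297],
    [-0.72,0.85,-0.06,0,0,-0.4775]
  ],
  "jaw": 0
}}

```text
refused: deltas[0]: [-0.1, 0.12, 0, 0, 0, -0.0477] is not of type 'object' (schema: type "object"). Nothing was moved.
```

The error is about the shape of the input: a list of objects, one for each row. Fixing that and sending the same move.

{"name": "advance", "arguments": {
  "deltas": [
    {"trans":[-0.1,0.12,0],"turn_vec":[0,0,-0.0477]},
    {"trans":[-0.2,0.24,-0.02],"turn_vec":[0,0,-0.0955]},
    {"trans":[-0.3,0.36,-0.02],"turn_vec":[0,0,-0.1432]},
    {"trans":[-0.36,0.42,-0.04],"turn_vec":[0,0,-0.191]},
    {"trans":[-0.42,0.5,-0.06],"turn_vec":[0,0,-0.2387]},
    {"trans":[-0.48,0.56,-0.06],"turn_vec":[0,0,-0.2865]},
    {"trans":[-0.54,0.64,-0.06],"turn_vec":[0,0,-0.3342]},
    {"trans":[-0.6,0.7,-0.06],"turn_vec":[0,0,-0.382]},
    {"trans":[-0.66,0.78,-0.06],"turn_vec":[0,0,-0.4297]},
    {"trans":[-0.72,0.85,-0.06],"turn_vec":[0,0,-0.4775]}
  ],
  "jaw": 0
}}

```text
clock: 1.1
position: [395.5, -83.3, 260.8]
ee_rot: [0.826, -0.564, 0.0, -0.0]
contact_force: [1.5, -0.5, 0.6]
gripper_width: -0.1
grasp_force: 0.0
```

```bash
python3 - <<'E'
from h import *
s=arm.read_state();M=R.from_quat(s['ee_rot']).as_matrix();p=s['position']
print(s['joints'],p,np.degrees(np.arctan2(M[1,0],M[0,0])), M.T@(np.array([450,190,260])-p))
E
```

```text
[ 1.98711398e-01 -2.89784793e-02 -4.35284614e-01 -1.41550496e-04
 -1.16387018e+00  1.73549998e-01] [395.49995285 -83.32686227 260.83877997] -68.67420036025793 [-234.79141727 -150.16870972    0.93879159]
```

Scaled: -235 mm / 500 = -0.47, -210 mm / 500 = -0.42, -1.5 rad / 3.1416 = -0.4775.

{"name": "advance", "arguments": {
  "deltas": [
    {"trans":[-0.06,-0.04,0],"turn_vec":[0,0,-0.0477]},
    {"trans":[-0.12,-0.08,0],"turn_vec":[0,0,-0.0955]},
    {"trans":[-0.18,-0.12,0],"turn_vec":[0,0,-0.1432]},
    {"trans":[-0.24,-0.16,0],"turn_vec":[0,0,-0.191]},
    {"trans":[-0.3,-0.2,0],"turn_vec":[0,0,-0.2387]},
    {"trans":[-0.36,-0.24,0],"turn_vec":[0,0,-0.2865]},
    {"trans":[-0.42,-0.27,0],"turn_vec":[0,0,-0.3342]},
    {"trans":[-0.47,-0.3,0],"turn_vec":[0,0,-0.382]},
    {"trans":[-0.47,-0.3,0],"turn_vec":[0,0,-0.4297]},
    {"trans":[-0.47,-0.3,0],"turn_vec":[0,0,-0.4775]}
  ],
  "jaw": 0
}}

```text
clock: 2.1
position: [451.4, 188.7, 259.9]
ee_rot: [0.989, 0.151, -0.001, 0.0]
contact_force: [-0.7, -0.1, -0.2]
gripper_width: 0.0
grasp_force: 0.0
```

{"name": "advance", "arguments": {
  "deltas": [
    {"turn_vec":[0,0,-0.0477]},
    {"turn_vec":[0,0,-0.0955]},
    {"turn_vec":[0,0,-0.1432]},
    {"turn_vec":[0,0,-0.191]},
    {"turn_vec":[0,0,-0.191]},
    {"turn_vec":[0,0,-0.191]}
  ]
}}

```text
clock: 2.7
position: [451.5, 187.7, 260.4]
ee_rot: [0.902, 0.431, -0.0, 0.0]
contact_force: [-0.2, -0.5, 0.1]
gripper_width: -0.1
grasp_force: 0.0
```

```bash
python3 - <<'E'
from h import *
s=arm.read_state();M=R.from_quat(s['ee_rot']).as_matrix();p=s['position']
print(s['joints'],p,np.degrees(np.arctan2(M[1,0],M[0,0])))
c=viewer.get_calibration("wrist"); q,d=viewer.get_image("wrist"); cv2.imwrite("pics/w0.png",q)
Rm=cv2.Rodrigues(c['rvec'])[0]; print("cam",-Rm.T@c['tvec'].ravel())
import pickle; pickle.dump(c,open("w0.pkl","wb"))
E
```

```text
[ 7.26781240e-01  1.29860959e-01 -2.65866451e-01 -1.59557828e-04
 -1.17567707e+00  1.73609742e+00] [451.535341   187.70409642 260.4247756 ] 51.1090353371526
cam [501.01578301 250.34719229 402.22229216]
```

View pics/w0.png

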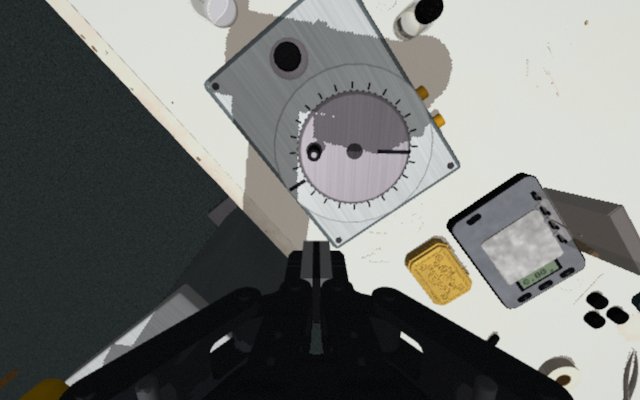

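The wrist view shows the cap at (354,151), index end near (410,152), peg at (315,152), long line (304,181)–(290,189), lock (287,56), and fingertip (316,243).

```bash
cat >> h.py <<'E'
def blob(img,x,y,r,thr):
    """centroid, minAreaRect of the dark blob nearest (x,y) in a window"""
    x0,y0=int(x-r),int(y-r)
    g=cv2.cvtColor(img,cv2.COLOR_BGR2GRAY)[y0:y0+2*r+1,x0:x0+2*r+1]
    n,l,st,ce=cv2.connectedComponentsWithStats((g<thr).astype(np.uint8))
    k=min((i for i in range(1,n) if st[i,4]>4),key=lambda i:np.hypot(*(ce[i]-r)))
    pts=np.argwhere(l==k)[:,::-1].astype(np.float32)+[x0,y0]
    return ce[k]+[x0,y0],st[k,4],cv2.boxPoints(cv2.minAreaRect(pts.astype(np.float32)))
def tri(c1,u1,c2,u2):
    P=[]
    for c in(c1,c2): P.append(np.array(c["K"])@np.c_[cv2.Rodrigues(np.array(c["rvec"]))[0],np.array(c["tvec"]).ravel()])
    X=cv2.triangulatePoints(P[0],P[1],np.array(u1,float).reshape(2,1),np.array(u2,float).reshape(2,1));return (X[:3]/X[3]).ravel()
E
python3 - <<'E'
from h import *
import pickle
c=pickle.load(open("w0.pkl","rb")); q=cv2.imread("pics/w0.png")
for n,x,y,r,t,z in[("cap",354,151,14,80,71),("idx",395,152,14,60,66),("long",297,185,14,90,58),("peg",315,152,14,60,98),("lock",287,56,25,45,73)]:
    ce,a,b=blob(q,x,y,r,t); print(n,ce.round(1),a,b.round(1).tolist(),ray("wrist",ce,z,c).round(1), ray("wrist",b,z,c)[:,:2].round(1).tolist())
t=cv2.imread("pics/top0.png"); ct=viewer.get_calibration("top")
for n,x,y,r,th in[("cap",405,222,5,95),("peg",394,237,6,60),("lock",351,221,9,60)]:
    ce,a,b=blob(t,x,y,r,th); print("top",n,ce.round(1),a, [ray("top",ce,z).round(1).tolist() for z in(71,98,73)])
    w={"cap":(354,151,14,80),"peg":(315,152,14,60),"lock":(287,56,25,45)}[n]
    print("tri",tri(c,blob(q,*w)[0],ct,ce).round(1))
E
```

```text
cap [354.2 150.2] 181 [[344.0, 150.0], [354.0, 140.0], [364.5, 150.5], [354.5, 160.5]] [[500.1 181.4  71. ]] [[491.5, 188.6], [506.7, 190.5], [508.8, 173.9], [493.5, 171.9]]
idx [394.2 151.3] 72 [[381.0, 150.0], [409.0, 150.0], [409.0, 153.0], [381.0, 153.0]] [[534.4 151.1  66. ]] [[523.7, 161.6], [548.2, 141.9], [546.3, 139.0], [521.8, 158.8]]
long [295.7 185.6] 59 [[287.8999938964844, 188.1999969482422], [303.3999938964844, 179.0], [305.29998779296875, 182.1999969482422], [289.8999938964844, 191.5]] [[420.6 188.5  58. ]] [[411.2, 191.8], [432.9, 189.0], [432.2, 184.5], [410.4, 187.3]]
peg [313.9 150.5] 168 [[307.0, 143.0], [321.0, 143.0], [321.0, 160.0], [307.0, 160.0]] [[468.2 212.4  98. ]] [[467.5, 222.7], [478.5, 213.9], [467.7, 200.3], [456.5, 209.3]]
lock [287.1  56.1] 622 [[274.0, 42.0], [300.0, 42.0], [300.0, 70.0], [274.0, 70.0]] [[504.1 299.8  73. ]] [[502.3, 317.5], [522.3, 301.4], [506.0, 281.8], [485.4, 298.3]]
top cap [405.4 222. ] 55 [[[500.1, 179.5, 71.0]], [[496.0, 185.7, 98.0]], [[499.8, 180.0, 73.0]]]
tri [500.  180.4  72. ]
top peg [393.1 237.1] 32 [[[467.3, 209.1, 71.0]], [[464.2, 214.4, 98.0]], [[467.0, 209.5, 73.0]]]
tri [466.3 210.5  79.1]
top lock [351.4 221.2] 108 [[[504.9, 299.5, 71.0]], [[500.7, 301.9, 98.0]], [[504.6, 299.7, 73.0]]]
tri [504.3 299.7  73.9]
```

Scaled: 182 mm / 500 = 0.364, 180 mm / 500 = 0.36.

{"name": "advance", "arguments": {
  "deltas": [
    {"trans":[-0.012,-0.006,0.08]},
    {"trans":[-0.012,-0.006,0.16]},
    {"trans":[-0.012,-0.006,0.24]},
    {"trans":[-0.012,-0.006,0.3]},
    {"trans":[-0.012,-0.006,0.34]},
    {"trans":[-0.012,-0.006,0.36]},
    {"trans":[-0.012,-0.006,0.364]},
    {"trans":[-0.012,-0.006,0.364]}
  ]
}}

```text
clock: 3.55
position: [446.1, 185.4, 79.2]
ee_rot: [0.902, 0.433, 0.0, -0.0]
contact_force: [-0.0, -0.5, -0.1]
gripper_width: -0.3
grasp_force: 0.0
```

{"name": "advance", "arguments": {
  "deltas": [
    {"trans":[0.008,0,0]},
    {"trans":[0.016,0,0]},
    {"trans":[0.02,0,0]},
    {"trans":[0.024,0,0]},
    {"trans":[0.028,0,0]},
    {"trans":[0.028,0,0]}
  ]
}}

```text
clock: 4.15
position: [454.3, 195.9, 78.7]
ee_rot: [0.901, 0.433, -0.0, 0.0]
contact_force: [-0.2, -0.3, -0.0]
gripper_width: -0.1
grasp_force: 0.2
```

```bash
python3 - <<'E'
from h import *
s=arm.read_state();M=R.from_quat(s['ee_rot']).as_matrix();p=s['position']
print(p,np.degrees(np.arctan2(M[1,0],M[0,0])), s['contact_force'])
q,d=viewer.get_image("wrist"); cv2.imwrite("pics/w1.png",q)
d=M.T@(np.array([500,181,p[2]])-p); print("centre in tool",d)
v=-d[:2]
for a in np.radians([5,10,15,20,25,30,35,40,45,50,55,60,65,70]):
    c,si=np.cos(a),np.sin(a); print(round(a,2),(np.array([[c,-si],[si,c]])@v-v).round(1))
E
```

```text
[454.31324664 195.9029799   78.66676512] 51.289560998869455 [-0.22371683 -0.30875621 -0.01413485]
centre in tool [ 1.69427604e+01  4.49702233e+01 -1.13472282e-02]
0.09 [ 4.  -1.3]
0.17 [ 8.1 -2.3]
0.26 [12.2 -2.9]
0.35 [16.4 -3.1]
0.44 [20.6 -2.9]
0.52 [24.8 -2.4]
0.61 [28.9 -1.6]
0.7 [32.9 -0.4]
0.79 [36.8  1.2]
0.87 [40.5  3.1]
0.96 [44.1  5.3]
1.05 [47.4  7.8]
1.13 [50.5 10.6]
1.22 [53.4 13.7]
```

View pics/w1.png

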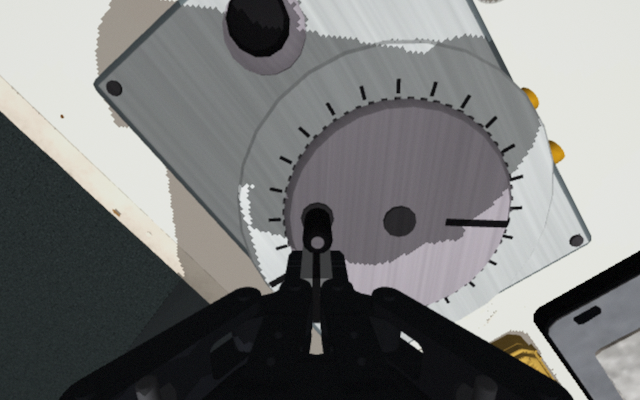

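The finger stands right behind the peg at (317,240), in line with it. I'll push along the arc, turning the tool with it.

Scaled: 40.5 mm / 500 = 0.081, 37 mm / 500 = 0.074, 0.09 rad / 3.1416 = 0.0286.

{"name": "advance", "arguments": {
  "deltas": [
    {"trans":[0.008,-0.002,0],"turn_vec":[0,0,0.0286]},
    {"trans":[0.016,-0.004,0],"turn_vec":[0,0,0.0541]},
    {"trans":[0.024,-0.006,0],"turn_vec":[0,0,0.0828]},
    {"trans":[0.032,-0.006,0],"turn_vec":[0,0,0.1114]},
    {"trans":[0.042,-0.006,0],"turn_vec":[0,0,0.1401]},
    {"trans":[0.05,-0.005,0],"turn_vec":[0,0,0.1655]},
    {"trans":[0.058,-0.003,0],"turn_vec":[0,0,0.1942]},
    {"trans":[0.066,-0.001,0],"turn_vec":[0,0,0.2228]},
    {"trans":[0.074,0.002,0],"turn_vec":[0,0,0.2515]},
    {"trans":[0.081,0.006,0],"turn_vec":[0,0,0.2769]}
  ]
}}

```text
clock: 5.2
position: [481.6, 225.5, 78.5]
ee_rot: [1.0, 0.011, -0.001, 0.0]
contact_force: [-1.4, -0.4, 0.6]
gripper_width: -0.4
grasp_force: 0.8
```

```bash
cat > st.py <<'E'
from h import *
import sys
s=arm.read_state();M=R.from_quat(s['ee_rot']).as_matrix();p=s['position']
print(p,np.degrees(np.arctan2(M[1,0],M[0,0])), s['contact_force'])
d=M.T@(np.array([500,181,p[2]])-p); print("centre in tool",d)
c=viewer.get_calibration("wrist"); q,_=viewer.get_image("wrist"); cv2.imwrite("pics/%s.png"%sys.argv[1],q)
# index line: long dark component on the dial
Rm=cv2.Rodrigues(c['rvec'])[0]
g=cv2.cvtColor(q,cv2.COLOR_BGR2GRAY)
n,l,st,ce=cv2.connectedComponentsWithStats((g<60).astype(np.uint8))
for i in range(1,n):
    if 40<st[i,4]<3000:
        pts=np.argwhere(l==i)[:,::-1].astype(np.float32); b=cv2.minAreaRect(pts); w,h=sorted(b[1])
        if h>3*w and h>10:
            for z in (67,58):
                e=ray("wrist",cv2.boxPoints(b),z,c)[:,:2]-[500,181]; r=np.hypot(*e.T)
                o=np.argsort(r); a=e[o[:2]].mean(0); f=e[o[2:]].mean(0)
                print(z,np.round(b[0]),"r",np.hypot(*a).round(1),np.hypot(*f).round(1),"ang",np.degrees(np.arctan2(a[1],a[0])).round(1),np.degrees(np.arctan2(f[1],f[0])).round(1))
E
python3 st.py w2
```

```text
[481.62657775 225.50811704  78.50485958] 1.2378954979043124 [-1.42752369 -0.41993267  0.55904051]
centre in tool [1.74075844e+01 4.48946669e+01 4.32014741e-03]
67 [327.  30.] r 93.3 121.6 ang 0.2 43.9
58 [327.  30.] r 95.2 124.3 ang -1.5 44.1
67 [387.  84.] r 66.3 72.2 ang 10.7 10.3
58 [387.  84.] r 66.2 72.4 ang 9.0 8.7
67 [352.  94.] r 66.6 72.6 ang 24.9 24.7
58 [352.  94.] r 66.1 72.5 ang 24.0 23.9
67 [636. 123.] r 123.5 126.2 ang -64.7 -65.3
58 [636. 123.] r 131.8 134.7 ang -66.7 -67.2
67 [138. 227.] r 146.7 159.9 ang 75.0 114.1
58 [138. 227.] r 151.8 168.3 ang 76.0 115.6
67 [627. 205.] r 116.6 131.2 ang -84.8 -86.8
58 [627. 205.] r 125.9 141.5 ang -86.6 -88.3
67 [287. 206.] r 59.0 63.4 ang 85.8 86.1
58 [287. 206.] r 59.6 64.2 ang 89.0 89.1
67 [479. 219.] r 27.2 61.8 ang -93.0 -89.0
58 [479. 219.] r 32.0 68.2 ang -99.2 -92.0
67 [637. 235.] r 133.7 137.8 ang -91.3 -95.4
58 [637. 235.] r 144.4 149.0 ang -92.7 -96.6
```

Scaled: 40.5 mm / 500 = 0.081, 37 mm / 500 = 0.074, 0.87 rad / 3.1416 = 0.2769.

{"name": "advance", "arguments": {
  "deltas": [
    {"trans":[0.008,-0.002,0],"turn_vec":[0,0,0.0286]},
    {"trans":[0.016,-0.004,0],"turn_vec":[0,0,0.0541]},
    {"trans":[0.024,-0.006,0],"turn_vec":[0,0,0.0828]},
    {"trans":[0.032,-0.006,0],"turn_vec":[0,0,0.1114]},
    {"trans":[0.042,-0.006,0],"turn_vec":[0,0,0.1401]},
    {"trans":[0.05,-0.005,0],"turn_vec":[0,0,0.1655]},
    {"trans":[0.058,-0.003,0],"turn_vec":[0,0,0.1942]},
    {"trans":[0.066,-0.001,0],"turn_vec":[0,0,0.2228]},
    {"trans":[0.074,0.002,0],"turn_vec":[0,0,0.2515]},
    {"trans":[0.081,0.006,0],"turn_vec":[0,0,0.2769]}
  ]
}}

```text
clock: 6.25
position: [522.6, 224.0, 78.6]
ee_rot: [0.912, -0.411, -0.0, -0.0]
contact_force: [0.1, 1.2, -0.1]
gripper_width: -0.1
grasp_force: 0.8
```

```bash
python3 st.py w3 | grep -v "r 6[56]"
```

```text
[522.62289786 223.97315918  78.57069067] -48.51593136972976 [ 0.09935488  1.15830196 -0.1066228 ]
centre in tool [ 1.72072345e+01  4.54136351e+01 -2.73054495e-02]
67 [244. 124.] r 110.8 148.1 ang -32.2 50.7
58 [244. 124.] r 113.1 154.8 ang -33.0 52.1
67 [630.   2.] r 136.6 142.2 ang -89.6 -92.1
58 [630.   2.] r 143.6 149.8 ang -91.3 -93.8
67 [483. 217.] r 27.1 66.9 ang -140.5 -137.6
58 [483. 217.] r 31.7 73.5 ang -146.9 -140.4
67 [471. 296.] r 60.7 79.5 ang 175.2 174.9
58 [471. 296.] r 68.7 88.7 ang 174.7 174.5
```

Scaled: 33 mm / 500 = 0.066, 29 mm / 500 = 0.058, 0.7 rad / 3.1416 = 0.2228.

{"name": "advance", "arguments": {
  "deltas": [
    {"trans":[0.008,-0.002,0],"turn_vec":[0,0,0.0286]},
    {"trans":[0.016,-0.004,0],"turn_vec":[0,0,0.0541]},
    {"trans":[0.024,-0.006,0],"turn_vec":[0,0,0.0828]},
    {"trans":[0.032,-0.006,0],"turn_vec":[0,0,0.1114]},
    {"trans":[0.042,-0.006,0],"turn_vec":[0,0,0.1401]},
    {"trans":[0.05,-0.005,0],"turn_vec":[0,0,0.1655]},
    {"trans":[0.058,-0.003,0],"turn_vec":[0,0,0.1942]},
    {"trans":[0.066,-0.001,0],"turn_vec":[0,0,0.2228]},
    {"trans":[0.066,-0.001,0],"turn_vec":[0,0,0.2228]}
  ]
}}

```text
clock: 7.2
position: [545.0, 199.2, 78.6]
ee_rot: [0.717, -0.697, 0.0, -0.0]
contact_force: [-0.0, 1.2, 0.7]
gripper_width: -0.0
grasp_force: 0.1
```

```bash
python3 st.py w4 | grep -v "r 6[56]"
```

```text
[545.02413858 199.2242175   78.62323703] -88.40710454689015 [-0.04606073  1.18388048  0.65557187]
centre in tool [ 1.69656077e+01  4.55133283e+01 -1.62430581e-02]
67 [571. 102.] r 84.7 117.9 ang -155.0 -131.8
58 [571. 102.] r 90.7 124.0 ang -157.8 -133.8
67 [504. 136.] r 64.2 70.1 ang -136.6 -137.0
58 [504. 136.] r 67.6 73.9 ang -140.4 -140.5
67 [230. 193.] r 88.9 95.8 ang -7.8 -7.1
58 [230. 193.] r 91.0 98.3 ang -5.8 -5.3
67 [495. 218.] r 27.1 80.8 ang -171.0 179.3
58 [495. 218.] r 31.0 88.3 ang -178.3 177.0
67 [510. 296.] r 80.5 98.4 ang 157.3 137.8
58 [510. 296.] r 89.1 108.6 ang 155.8 137.3
```

View pics/w4.png

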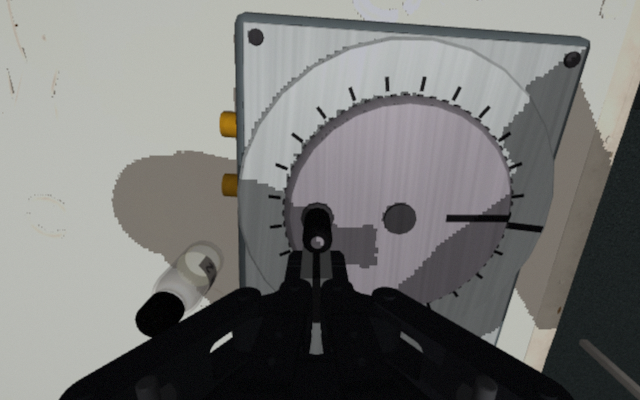

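The index ends at (508,218) and the long line starts at (511,226), a few degrees left to go. I'll work out the angle by casting rays.

```bash
cat > al.py <<'E'
from h import *
import sys
C=np.array([500,181])
c=viewer.get_calibration("wrist"); q,_=viewer.get_image("wrist"); cv2.imwrite("pics/%s.png"%sys.argv[1],q)
g=cv2.cvtColor(q,cv2.COLOR_BGR2GRAY)
Rm=cv2.Rodrigues(c['rvec'])[0]; t=c['tvec'].ravel()
def prof(z,radii,a0):
    out=[]
    for r in radii:
        an=np.radians(np.arange(a0-12,a0+12,.1)); P=np.c_[C[0]+r*np.cos(an),C[1]+r*np.sin(an),np.full(len(an),z)]
        uv=cv2.projectPoints(P,c['rvec'],t,c['K'],None)[0].reshape(-1,2).astype(np.float32)
        v=cv2.remap(g,uv[None],None,cv2.INTER_LINEAR)[0].astype(float)
        m=v<.5*np.median(v); k=an[m]
        out.append((r,round(np.degrees(k.mean()),2) if m.any() else None,int(m.sum())))
    return out
a0=float(sys.argv[2])
print("index",prof(68,[38,45,52,58],a0)); print("long",prof(58,[74,78,82,85],174.6))
E
python3 al.py w5 181.6
```

```text
index [(38, np.float64(182.45), 52), (45, np.float64(182.25), 50), (52, np.float64(182.2), 43), (58, np.float64(182.1), 39)]
long [(74, np.float64(174.85), 30), (78, np.float64(174.85), 28), (82, np.float64(174.85), 26), (85, np.float64(174.9), 27)]
```

Scaled: 4.5 mm / 500 = 0.009, -1.4 mm / 500 = -0.0028, 0.1 rad / 3.1416 = 0.0318.

{"name": "advance", "arguments": {
  "deltas": [
    {"trans":[0.002,-0.0006,0],"turn_vec":[0,0,0.0064]},
    {"trans":[0.004,-0.0014,0],"turn_vec":[0,0,0.0143]},
    {"trans":[0.006,-0.002,0],"turn_vec":[0,0,0.0223]},
    {"trans":[0.008,-0.0026,0],"turn_vec":[0,0,0.0286]},
    {"trans":[0.009,-0.0028,0],"turn_vec":[0,0,0.0318]},
    {"trans":[0.009,-0.0028,0],"turn_vec":[0,0,0.0318]},
    {"trans":[0.009,-0.0028,0],"turn_vec":[0,0,0.0318]}
  ]
}}

```text
clock: 8.0
position: [546.4, 194.8, 78.7]
ee_rot: [-0.681, 0.733, -0.0, -0.0]
contact_force: [1.0, 1.0, -0.7]
gripper_width: -0.2
grasp_force: 0.5
```

```bash
python3 al.py w6 176
```

```text
index [(38, np.float64(177.25), 60), (45, np.float64(177.05), 50), (52, np.float64(176.9), 43), (58, np.float64(176.75), 38)]
long [(74, np.float64(175.0), 31), (78, np.float64(174.9), 29), (82, np.float64(174.85), 26), (85, np.float64(174.8), 27)]
```

Scaled: 1.4 mm / 500 = 0.0028, 1 mm / 500 = 0.002, 0.03 rad / 3.1416 = 0.0095.

{"name": "advance", "arguments": {
  "deltas": [
    {"trans":[0.001,-0.0004,0],"turn_vec":[0,0,0.0032]},
    {"trans":[0.002,-0.0008,0],"turn_vec":[0,0,0.0064]},
    {"trans":[0.0028,-0.001,0],"turn_vec":[0,0,0.0095]},
    {"trans":[0.0028,-0.001,0],"turn_vec":[0,0,0.0095]},
    {"trans":[0.0028,-0.001,0],"turn_vec":[0,0,0.0095]}
  ]
}}

```text
clock: 8.55
position: [546.8, 193.4, 78.7]
ee_rot: [-0.669, 0.743, -0.0, -0.0]
contact_force: [0.7, 1.1, -0.8]
gripper_width: 0.1
grasp_force: 0.6
```

```bash
python3 al.py w7 175
```

```text
index [(38, np.float64(175.55), 62), (45, np.float64(175.25), 52), (52, np.float64(175.2), 43), (58, np.float64(175.1), 39)]
long [(74, np.float64(174.85), 30), (78, np.float64(174.85), 28), (82, np.float64(174.8), 27), (85, np.float64(174.8), 27)]
```

Lined up within about 0.3°. I'll back off, rise, and check from a different spot.

Scaled: -150 mm / 500 = -0.3, -110 mm / 500 = -0.22.

{"name": "advance", "arguments": {
  "deltas": [
    {"trans":[-0.008,0,0]},
    {"trans":[-0.02,0,0]},
    {"trans":[-0.032,0,0]},
    {"trans":[-0.032,0,-0.06]},
    {"trans":[-0.032,0,-0.14]},
    {"trans":[-0.032,0,-0.22]},
    {"trans":[-0.032,0,-0.3]},
    {"trans":[-0.032,0,-0.3]}
  ]
}}

```text
clock: 9.4
position: [551.6, 211.2, 235.8]
ee_rot: [-0.67, 0.742, -0.002, 0.006]
contact_force: [-0.7, -0.5, 0.2]
gripper_width: 0.0
grasp_force: 0.0
```

```bash
python3 al.py w8 175; python3 - <<'E'
from h import *
s=arm.read_state();M=R.from_quat(s['ee_rot']).as_matrix();p=s['position']
print(p,"to lock",M.T@(np.array([504.3,299.8,85])-p))
p,_=viewer.get_image("wrist"); cv2.imwrite("pics/w9.png",p)
E
```

```text
index [(38, np.float64(175.35), 56), (45, np.float64(175.25), 48), (52, np.float64(175.1), 41), (58, np.float64(175.0), 37)]
long [(74, np.float64(174.9), 27), (78, np.float64(174.9), 25), (82, np.float64(174.85), 24), (85, np.float64(174.8), 23)]
[549.82624285 210.57987603 232.28554237] to lock [-83.36616932  55.35465788 147.34939417]
```

View pics/w9.png

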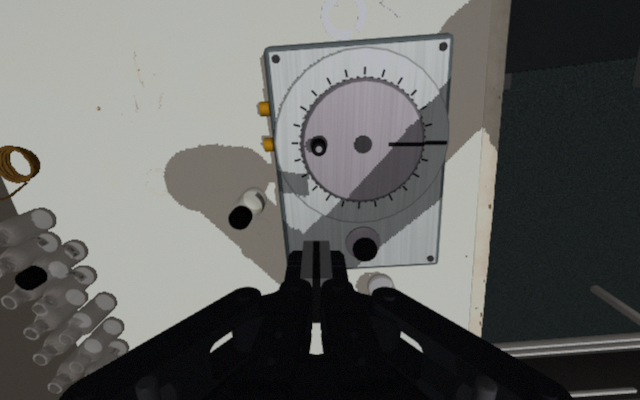

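The index and long line form one continuous line from (390,144) to (446,142). Now the lock at (365,248).

Scaled: 147 mm / 500 = 0.294, 145 mm / 500 = 0.29.

{"name": "advance", "arguments": {
  "deltas": [
    {"trans":[-0.06,0.04,0]},
    {"trans":[-0.12,0.08,0]},
    {"trans":[-0.166,0.11,0]},
    {"trans":[-0.166,0.11,0.08]},
    {"trans":[-0.166,0.11,0.16]},
    {"trans":[-0.166,0.11,0.23]},
    {"trans":[-0.166,0.11,0.27]},
    {"trans":[-0.166,0.11,0.29]},
    {"trans":[-0.166,0.11,0.294]},
    {"trans":[-0.166,0.11,0.294]}
  ]
}}

```text
clock: 10.5
position: [502.6, 297.8, 81.8]
ee_rot: [-0.669, 0.743, -0.0, -0.0]
contact_force: [0.3, -0.2, 1.6]
gripper_width: -0.1
grasp_force: 0.0
```

```bash
python3 - <<'E'
from h import *
s=arm.read_state();M=R.from_quat(s['ee_rot']).as_matrix();p=s['position']
print(p,"to lock",M.T@(np.array([504.3,299.8,65])-p))
E
```

```text
[502.59313905 297.78574915  81.7607042 ] to lock [-2.18313153 -1.4860794  16.76058742]
```

Scaled: 16.5 mm / 500 = 0.033, 16 mm / 500 = 0.032.

{"name": "advance", "arguments": {
  "deltas": [
    {"trans":[-0.004,-0.003,0.006]},
    {"trans":[-0.004,-0.003,0.012]},
    {"trans":[-0.004,-0.003,0.016]},
    {"trans":[-0.004,-0.003,0.02]},
    {"trans":[-0.004,-0.003,0.024]},
    {"trans":[-0.004,-0.003,0.028]},
    {"trans":[-0.004,-0.003,0.032]},
    {"trans":[-0.004,-0.003,0.033]}
  ]
}}

```text
clock: 11.3
position: [504.2, 299.6, 65.1]
ee_rot: [-0.669, 0.743, -0.0, 0.0]
contact_force: [-0.3, 0.3, 3.7]
gripper_width: -0.1
grasp_force: 1.4
```

Scaled: 1 mm / 500 = 0.002, 0.5 mm / 500 = 0.001.

{"name": "advance", "arguments": {
  "deltas": [
    {"trans":[0,0,0.001]},
    {"trans":[0,0,0.002]},
    {"trans":[0,0,0.002]},
    {"trans":[0,0,0.002]}
  ]
}}

```text
clock: 11.7
position: [504.3, 299.6, 65.1]
ee_rot: [-0.67, 0.743, -0.0, 0.0]
contact_force: [-1.8, -0.6, 6.9]
gripper_width: -0.0
grasp_force: 3.4
```

Further pressing only raised the force, with no more travel, so the plunger is at its stop. I'll rise and check.

Scaled: -170 mm / 500 = -0.34, -120 mm / 500 = -0.24.

{"name": "advance", "arguments": {
  "deltas": [
    {"trans":[0,0,0.002]},
    {"trans":[0,0,-0.02]},
    {"trans":[0,0,-0.08]},
    {"trans":[0,0,-0.16]},
    {"trans":[0,0,-0.24]},
    {"trans":[-0.06,0,-0.34]},
    {"trans":[-0.12,0,-0.34]},
    {"trans":[-0.12,0,-0.34]},
    {"trans":[-0.12,0,-0.34]}
  ]
}}

```text
clock: 12.6
position: [509.7, 359.3, 233.3]
ee_rot: [-0.67, 0.743, 0.0, -0.001]
contact_force: [-0.0, 0.1, 0.3]
gripper_width: 0.2
grasp_force: 0.0
```

```bash
python3 al.py w10 175; python3 - <<'E'
from h import *
q=cv2.imread("pics/w10.png"); c=viewer.get_calibration("wrist")
for z in (65,73):
    uv=cv2.projectPoints(np.array([[504.3,299.8,z]]),c['rvec'],c['tvec'],c['K'],None)[0].ravel(); print(z,uv)
ce=blob(q,*uv,20,45)[0]; print("lock blob",ce)
t,_=viewer.get_image("top"); 
_,d=viewer.get_image("wrist"); x,y=ce.round().astype(int)
Rm=cv2.Rodrigues(c['rvec'])[0]; dd=np.median(d[y-2:y+3,x-2:x+3])
X=Rm.T@(np.linalg.inv(c['K'])@np.array([ce[0],ce[1],1])*dd-c['tvec'].ravel()); print("lock top by depth",X)
E
```

```text
index [(38, None, 0), (45, None, 0), (52, None, 0), (58, None, 0)]
long [(74, None, 0), (78, None, 0), (82, None, 0), (85, None, 0)]
65 [314.31389609 120.80650972]
73 [314.27987169 121.35851569]
lock blob [314.60456942 119.84182777]
lock top by depth [503.91986935 298.95132376  64.10052188]
```

View pics/w10.png

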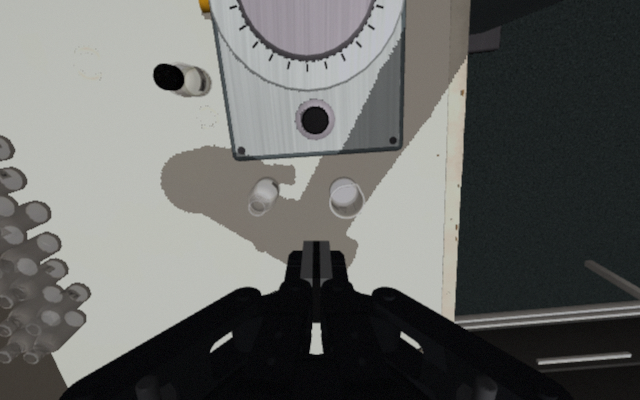

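The picture shows the plunger at (315,120), down, with its top at about 64 mm by depth. Both bottles and the beaker are standing, and the arm is clear. The index was confirmed after the finger left the dial, and the dial hasn't been touched since.

```bash
python3 -c "
from bench import arm; print(arm.job_done())"
```

```text
the job is handed in; nothing more can be done
None
```

The job is handed in: the dial's index line sat within about 0.3° of the long scale line, the lock plunger is pressed down to its stop, and the bottles and beaker were standing and untouched in the last picture.

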